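# Empty tin into the pedal bin

### The arm

A 6-joint arm with a two-finger parallel gripper is mounted at the origin on the work surface. World frame = base frame: x ahead of the robot, y to its left, z up, the work surface at z = 0. Lengths are in m, angles in rad, forces in N, time in s.
With the tool pointing down it reaches from about 0.375 to 0.9 m from the base axis. Payload 3.1 kg.
Tool frame: the origin (TCP) lies between the finger pads; the fingertips stand 14 mm ahead of it and the grasp point (between the pads) lies 5 mm behind it; z points along the fingers, y is the direction in which the jaws open and shut (so a half turn about z gives the same grasp; the last joint's range is limited). The gripper opens to 85 mm and grips with 20 to 120 N. Pads are 22 mm wide; open, the fingers measure 114 mm over their backs; the gripper's body (76 mm by 85 mm) begins 54 mm behind the grasp point. The pads swing forward as they close: fully open they stand 13 mm farther back than shut.
Start: joints at [-1.47, 0.527, 1.433, -0, 1.181, -0.178], TCP at [0.172, -0.601, 0.245] pointing down, gripper open.
Joint ranges: [-3.08, 3.08], [-0.75, 2.2], [0.22, 2.44], [-1.43, 4.57], [0, 2.65], [-2.85, 2.85]. Speed limits (rad/s): [2.79, 2.79, 3.14, 3.14, 3.14, 3.14].

### API

Orientations are given as a rotation vector (axis times angle).
In Python, from cell import ctrl gives the robot as it stands.
- The arm moves only by the tool carry_out, never from a script. Its argument "deltas" is a list of rows, each a list of 7 numbers: the finger opening in mm, from 0 to 85.4, then the shift along the tool's x, y, z in units of 25 mm (1.0 is 25 mm), then the turn, a rotation vector about the tool's x, y, z in units of 5 degrees (1.0 is 5 degrees). A call has 1 to 5 rows; each row is the pose to reach, as a shift and turn from the pose commanded when the call began, along the tool's axes at that moment; what a row does not reach only later rows make up. A row lasts 1/12 s, in which the tool goes at most 41.7 mm and 7.16 degrees, less where a joint would pass 70% of its speed; a pose out of reach is approached as far as the arm can. A call with a gripper value outside its range is refused whole. The fingers move at their own pace and stop on an object; "newtons" is the grip in N (left out, the last holds). Time passes only in rows, so rows that repeat a pose let the fingers close. It gives the time, the measured TCP pose, the force and the opening at its end, in the units of the state.
- ctrl.get_obs(): the state, without advancing time (a new reading comes with each control period).
- ctrl.read_camera(name): name is "scene" or "top" or "wrist"; returns a dict with "img" (384x512x3 uint8, red, green, blue), "depth" (384x512 float32, m along the optical axis (not along the pixel's ray), 0 where there is no reading), "mtx" (3x3 intrinsics, pixels), "D" ([k1, k2, p1, p2, k3] as OpenCV has them; the pictures are not rectified), "camera_from_world" (4x4, takes a point from world to camera coordinates). Camera axes: x right, y up, looking along -z (the intrinsics and any distortion apply to the point x, -y, -z); pixel columns grow to the right and rows downward; lengths in m; the calibration is good to about 2 mm. A picture is of the moment at which its call begins.
- ctrl.hand_in(): hands the job in, once; it reports no verdict.
The state is a dict: "time": time; "qpos": joint angles; "qd": joint speeds; "joint_torque": joint torques, N m; "ee_pos": TCP position; "tcp_rot": TCP orientation; "force": force on the tool from outside, world axes, zero at the start; "moment": the same for the moment, N m; "finger_gap": finger opening in m.
Only numpy, scipy, OpenCV 4.12 (cv2) and the standard library are available. Lean on these libraries where they do the work, as an engineer would, in place of code of your own. Each camera call takes 0.05 s, during which the arm holds its last target. There are 200 camera calls.

### The job

Lay the empty tin on the bin's sloping chute and let go, so that it rests there against the front lip of the shut lid. Then press the pedal down until it sits firmly on its stop, without forcing it, and keep it there for about a second while the lid is up and the tin rolls in. Ease the pedal slowly all the way back up, so that the lid closes without slamming, and leave the other things on the table alone.

Things in the scene. Friction and masses are not known exactly. Their poses are not given: they have to be found in the camera images.
- bin: white sheet-metal pedal bin fixed to the table, 280 mm wide, 200 mm deep, rim 150 mm high; front wall only 105 mm high. Origin on the table under the middle of its front face; x points into the bin (away from the robot), y to its left (chute side), z up. The chute is at y = +66 mm, the pedal at y = -85 mm, both in front of the front wall.
- chute_load (a point): point on the chute's floor where the tin is best laid: on the centre line, 75 mm up the slope from the chute's lower end, about 130 mm above the table. The tin must lie across the chute (tin axis along the bin's y); its centre is then 25 mm above the floor. Let go, it rolls down some 50 mm to the lid's lip and rests there.
- chute_foot (a point): centre of the lower end of the chute's floor, 111 mm above the table, shut off by the lid's lip. The chute is an aluminium trough 80 mm wide inside, side walls 16 mm above its floor, 135 mm long, running down towards the bin (bin's +x) at 0.25 rad.
- tin_center (a point): centre of the empty tin, a ribbed cylinder 50 mm in diameter and 66 mm long, about 60 g, lying on its side; its axis is the point's y axis. It starts 39 mm above the table on the small V-shaped rest, and can be gripped from above across its diameter, at its middle.
- rest: dark steel V-shaped rest, 70 x 90 mm, 22 mm high, fixed; origin on the table under its centre; the V groove and the tin lie along its y axis. It stands left or right of the bin.
- pedal: pedal lever; origin on its hinge, 80 mm above the table, 5 mm before the bin's front; at rest level, reaching towards the robot (its -x). Pressing tips it down about its y axis; 1 rad lifts the lid 2.4 rad. It sinks under 3 to 8 N, then meets a rubber-buffered stop: firmly on it means 10 to 20 N; more than 22 N bends the linkage. Let go, it springs up and the lid slams.
- pedal_pad (a point): centre of the top of the pedal's rubber pad, 80 mm (along the lever) x 88 mm, 115 mm from the hinge, 86 mm above the table at rest. Press here with shut fingers. The stop is set anew each time and cannot be measured beforehand: the pad meets it somewhere between 24 and 42 mm down; from there the force grows by about 6 N per mm.
- lid (a joint): opening angle of the lid, 0 shut; hinged along the bin's far rim, lifted by the pedal only (about 0.5 to 0.9 rad with the pedal on its stop). Slamming means closing faster than 1.0 rad/s; raising the pad at 15 to 25 mm/s gives about 0.3 to 0.5 rad/s.
- lid_lip (a point): middle of the lid's front lip, a white skirt 286 mm wide and 44 mm high, which hangs 112 to 156 mm above the table, 10 mm before the front wall, while the lid is shut.
- pan: bystander: loose open steel pan 120 x 100 mm, 60 mm high, on the side of the bin away from the rest; origin under its centre.
- tub: bystander: small white ramekin, 44 mm across, 40 mm high, before the bin between pedal and chute; origin under its centre.
- bottle: bystander: clear bottle, 64 mm across, 180 mm high, beside the bin on its left; origin under its centre.
- jar: bystander: glass jar, 76 mm across, 100 mm high, beside the bin on its right; origin under its centre.
- bowl: bystander: steel bowl, 150 mm across, 60 mm high, far left; origin under its centre.
- spatula: bystander: spatula lying on the table, far right; its length along x, origin under its middle.
- can: bystander: full upright can, 65 mm across, 100 mm high, far right; origin under its centre.
Not all that is in view belongs to the job. What is shaped like the part that bears tin_center but green or red is not meant.

How it is judged:
On the way, in this order (a step that is already met when the one before it is completed fails the run):
1. the tin lies released on the chute against the lip of the shut lid (x of tin_center in the frame of bin between -0.05 and -0.015 m and y of tin_center in the frame of bin between 0.045 and 0.085 m and z of tin_center in the frame of bin between 0.12 and 0.155 m and value of joint lid below 0.05 rad and contact force between the fingers and tin below 0.1 N), for 0.2 s.
2. the fingers hold the pedal firmly on its stop (10 N or more for 0.8 s) with the lid up (contact force between the fingers and pedal above 10 N and value of joint lid above 0.4 rad), for 0.8 s.
At the end, for the whole second after the job is handed in: the tin lies inside the bin (its centre within the walls and lower than 90 mm), the lid is shut (under 0.04 rad) and so the pedal is fully up (x of tin_center in the frame of bin between 0 and 0.2 m and y of tin_center in the frame of bin between -0.14 and 0.14 m and z of tin_center in the frame of bin below 0.09 m and value of joint lid below 0.04 rad); the robot touches nothing.
It fails at once if the pedal is forced (more than 22 N) (contact force between any of the fingers, the arm and pedal above 22 N).
It fails at once if the lid slams (closes faster than 1.0 rad/s) (velocity of joint lid below -1 rad/s).
It fails at once if a bystander is moved more than 30 mm (distance of any of pan, tub, bottle, jar, bowl, spatula, can from where it was at the start of the episode above 0.03 m).
It also fails if it takes over 64 s, if anything falls off the work surface, if the arm or the gripper's body presses on something with over 40 N, if the wrist force passes 120 N, or if a joint passes its speed limit or range.

## Working session

There is one attempt and no reset: what is moved stays moved. The work goes in short steps, Python scripts to look and compute and a tool call to move; the robot and the scene stay as the last step left them, time stands still between calls to the robot, and variables do not carry over. Pictures are saved under pics/ and viewed, about 8 in all and at most 12, crops included, and the job is handed in when it is done.

Besides the shell and the picture viewer there is one more tool, called after "Call:" by a JSON object that holds its "api" and its "payload", one argument or row to a line. carry_out: Moves the arm, as the interface text tells. Its arguments: {"type":"object","properties":{"deltas":{"type":"array","items":{"type":"array","items":{"type":"number"}}},"newtons":{"type":"number"}},"required":["deltas"]}

```bash
mkdir -p pics; cat > h.py <<'E'
import numpy as np, cv2, json
from cell import ctrl
from scipy.spatial.transform import Rotation as R
def snap(cam,fn,box=None,scale=1):
    d=ctrl.read_camera(cam); np.savez('last_'+cam,**{k:np.asarray(v) for k,v in d.items()})
    crop(cam,fn,box,scale); return d
def crop(cam,fn,box=None,scale=1):
    im=np.load('last_'+cam+'.npz')['img']
    if box: im=im[box[1]:box[3],box[0]:box[2]]
    cv2.imwrite('pics/'+fn,cv2.resize(im[:,:,::-1],None,fx=scale,fy=scale,interpolation=cv2.INTER_CUBIC))
def pts(cam):
    "world point for every pixel (H,W,3), nan without depth"
    d=np.load('last_'+cam+'.npz'); z=d['depth']; h,w=z.shape
    uv=np.stack(np.meshgrid(np.arange(w),np.arange(h)),-1).reshape(-1,1,2).astype(float)
    n=cv2.undistortPoints(uv,d['mtx'],d['D']).reshape(h,w,2)
    zz=np.where(z>0,z,np.nan)
    c=np.stack([n[...,0]*zz,-n[...,1]*zz,-zz,np.ones_like(zz)],-1)
    return (c@np.linalg.inv(d['camera_from_world']).T)[...,:3]
def rel(target,obs=None):
    "tool-axis shift in units of 25mm from measured pose to world target"
    o=obs or ctrl.get_obs(); return tool().T@(np.array(target)-o['ee_pos'])/.025
def tool():
    r=np.array(ctrl.get_obs()['tcp_rot']); return r if r.shape==(3,3) else R.from_rotvec(r).as_matrix()
E
python3 - <<'E'
from h import *
print(ctrl.get_obs()); print(tool())
a=snap('scene','s.png')['img'];b=snap('top','t.png')['img']
cv2.imwrite('pics/both.png',cv2.resize(np.vstack([a,b])[:,:,::-1],(512,768))[:])
E
```

```text
{'time': 0.0, 'qpos': array([-1.47051893e+00,  5.28464743e-01,  1.43390974e+00, -2.71459217e-05,
        1.18139170e+00, -1.78513171e-01]), 'qd': array([-0.00157112, -0.0002406 , -0.00065786, -0.00019114,  0.00039588,
       -0.00161551]), 'joint_torque': array([-7.38199697e-05, -4.42348588e+01, -1.78027636e+01, -2.02408773e-04,
        8.36185209e-03,  6.38294708e-06]), 'ee_pos': array([ 0.17193908, -0.6001676 ,  0.24433209]), 'tcp_rot': array([-3.10896581e+00, -4.36220510e-01, -9.40551497e-05]), 'force': array([ 0.36909364, -0.18882921,  0.13487309]), 'moment': array([ 0.04788583, -0.04151958, -0.01901451]), 'finger_gap': 0.08524801434191777}
[[ 9.61386170e-01  2.75202785e-01 -2.42577617e-04]
 [ 2.75202654e-01 -9.61383812e-01  2.16009008e-03]
 [ 3.61252610e-04 -2.14343873e-03 -9.99997638e-01]]
```

View pics/s.png

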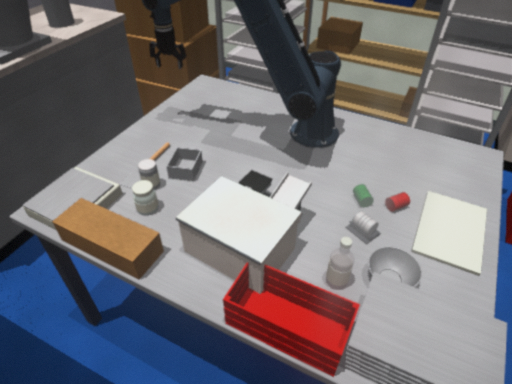

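View pics/t.png

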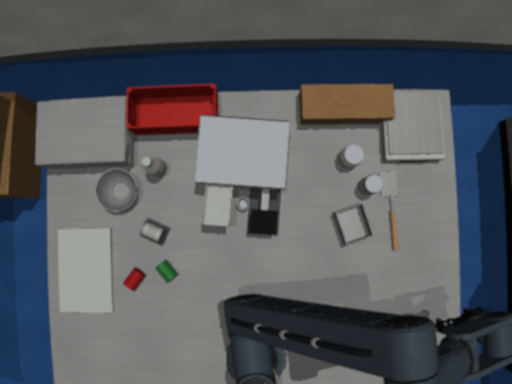

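Candidates for the tin in the top view are the grey ribbed tin on the dark rest (153,231), the red cylinder (134,279) and the green cylinder (166,271). I choose the grey one on the rest. The chute is at (218,206), the pedal pad at (263,222), the ramekin at (242,205) and the lid at (243,152).

```bash
python3 - <<'E'
from h import *
crop('top','c.png',(120,100,300,260),4)
P=pts('top')
np.set_printoptions(precision=4,suppress=True)
for n,(u,v) in dict(tin=(153,231),lidFL=(200,180),lidFR=(282,186),lidBL=(204,121),lidBR=(284,126),lidc=(243,152),padL=(253,222),padR=(273,222),pad=(263,222),chute=(218,206),tub=(242,204)).items(): print(n,P[v,u])
# tin axis: pixels in the neighbourhood with z>.045
def reg(u0,v0,u1,v1,lo,hi):
    Q=P[v0:v1,u0:u1].reshape(-1,3); return Q[(Q[:,2]>lo)&(Q[:,2]<hi)]
Q=reg(136,215,172,248,.045,.08); c=Q.mean(0); w,V=np.linalg.eigh(np.cov(Q[:,:2].T)); print('tin',len(Q),c,w**.5,V)
Q=reg(190,110,295,192,.145,.19); r=cv2.minAreaRect(Q[:,:2].astype(np.float32)); print('lid',len(Q),r,cv2.boxPoints(r),Q[:,2].mean())
Q=reg(246,206,282,237,.07,.1); r=cv2.minAreaRect(Q[:,:2].astype(np.float32)); print('pad',len(Q),r,Q.mean(0))
Q=reg(198,186,236,230,.105,.16); print('chute',len(Q),cv2.minAreaRect(Q[:,:2].astype(np.float32)),Q.mean(0))
E
```

```text
tin [0.4538 0.3345 0.0621]
lidFL [0.6129 0.1599 0.1534]
lidFR [ 0.5869 -0.0991  0.1526]
lidBL [0.8026 0.1442 0.1548]
lidBR [ 0.7798 -0.1118  0.152 ]
lidc [0.6984 0.0214 0.1546]
padL [ 0.476  -0.0042  0.0847]
padR [ 0.4742 -0.0699  0.0906]
pad [ 0.4751 -0.0371  0.0872]
chute [0.5303 0.107  0.1231]
tub [0.5401 0.033  0.0009]
tin 273 [0.4528 0.3409 0.058 ] [0.0135 0.02  ] [[-0.887   0.4618]
 [ 0.4618  0.887 ]]
lid 6111 ((0.7037219405174255, 0.02528148889541626), (0.28752416372299194, 0.2207081913948059), 84.06112670898438) [[ 0.5791 -0.1063]
 [ 0.7986 -0.1291]
 [ 0.8284  0.1569]
 [ 0.6088  0.1797]] 0.155386600063221
pad 673 ((0.4825557768344879, -0.03858238458633423), (0.08786927163600922, 0.09280809015035629), 84.27208709716797) [ 0.4782 -0.0379  0.0852]
chute 1102 ((0.5331970453262329, 0.10844369232654572), (0.08677563071250916, 0.13141988217830658), 84.09516143798828) [0.5317 0.1089 0.1292]
```

View pics/c.png

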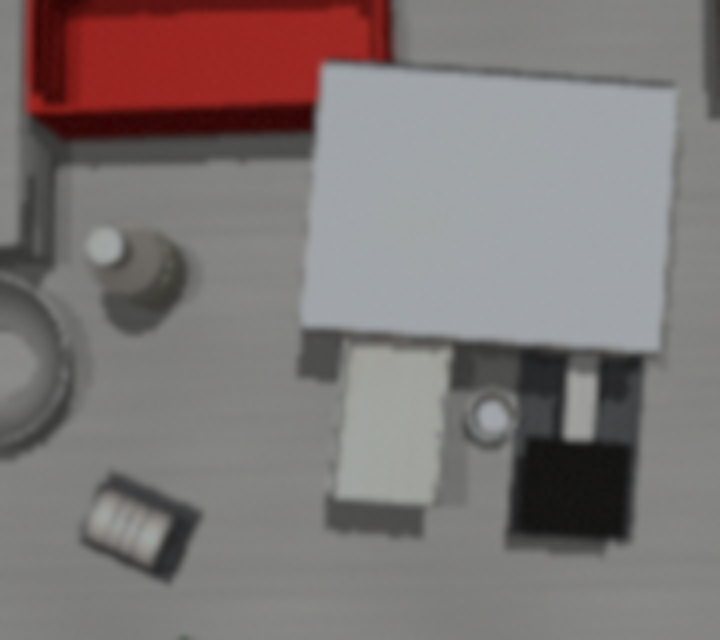

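The crop confirms the grey ribbed tin on the dark rest, at crop (125,525). The lid, pad and chute rectangles agree with each other to about 3 mm. Now I move over the tin.

Call:
{"api": "carry_out", "payload": {
  "deltas": [
    [85,1.44,-0.67,0,0,0,0],
    [85,2.88,-1.34,0,0,0,0],
    [85,4.32,-2.01,0,0,0,0],
    [85,5.76,-2.68,0,0,0,0],
    [85,7.2,-3.35,0,0,0,0]
  ]
}}

```text
time: 0.52
ee_pos: [0.3229, -0.4692, 0.2449]
tcp_rot: [-3.11, -0.435, 0.0]
force: [0.2, 0.3, 0.9]
finger_gap: 0.0852
```

Call:
{"api": "carry_out", "payload": {
  "deltas": [
    [85,1.33,-0.87,0,0,0,0],
    [85,2.66,-1.74,0,0,0,0],
    [85,3.99,-2.6,0,0,0,0],
    [85,5.32,-3.47,0,0,0,0],
    [85,6.65,-4.34,0,0,0,0]
  ]
}}

```text
time: 0.93
ee_pos: [0.4528, -0.3189, 0.245]
tcp_rot: [-3.11, -0.436, 0.001]
force: [1.1, -0.9, -0.3]
finger_gap: 0.0851
```

Call:
{"api": "carry_out", "payload": {
  "deltas": [
    [85,0.65,-1.4,0,0,0,0],
    [85,1.3,-2.8,0,0,0,0],
    [85,1.95,-4.2,0,0,0,0],
    [85,2.6,-5.6,0,0,0,0],
    [85,3.24,-7.0,0,0,0,0]
  ]
}}

```text
time: 1.35
ee_pos: [0.4815, -0.1282, 0.245]
tcp_rot: [-3.111, -0.436, 0.001]
force: [0.9, -0.1, -0.4]
finger_gap: 0.085
```

Call:
{"api": "carry_out", "payload": {
  "deltas": [
    [85,0.42,-1.46,0,0,0,0],
    [85,0.84,-2.92,0,0,0,0],
    [85,1.26,-4.4,0,0,0,0],
    [85,1.68,-5.85,0,0,0,0],
    [85,2.1,-7.3,0,0,0,0]
  ]
}}

```text
time: 1.77
ee_pos: [0.4813, 0.0616, 0.2451]
tcp_rot: [-3.111, -0.436, 0.001]
force: [0.5, -0.6, 0.2]
finger_gap: 0.0852
```

Call:
{"api": "carry_out", "payload": {
  "deltas": [
    [85,0.3,-1.5,0,0,0,-1.3],
    [85,0.6,-3.0,0,0,0,-2.6],
    [85,0.9,-4.5,0,0,0,-3.9],
    [85,1.2,-6.0,0,0,0,-5.2],
    [85,1.5,-7.4,0,0,0,-6.5]
  ]
}}

```text
time: 2.18
ee_pos: [0.4661, 0.2499, 0.245]
tcp_rot: [-2.86, -1.298, 0.001]
force: [1.5, -0.4, 0.3]
finger_gap: 0.0849
```

Call:
{"api": "carry_out", "payload": {
  "deltas": [
    [85,0.8,-0.95,0,0,0,-1],
    [85,1.6,-1.9,0,0,0,-2],
    [85,2.38,-2.8,0,0,0,-3],
    [85,2.38,-2.8,0,0,0,-3]
  ]
}}

```text
time: 2.52
ee_pos: [0.4531, 0.3435, 0.245]
tcp_rot: [-2.664, -1.661, -0.003]
force: [1.1, -0.2, 0.7]
finger_gap: 0.0846
```

```bash
python3 - <<'E'
from h import *
np.set_printoptions(precision=4,suppress=True)
snap('wrist','w.png'); P=pts('wrist'); T=tool(); e=ctrl.get_obs()['ee_pos']; print(e,T)
D=np.hypot(P[...,0]-.453,P[...,1]-.341)<.065
Q=P[D&(P[...,2]>.050)&(P[...,2]<.09)]; r=cv2.minAreaRect(Q[:,:2].astype(np.float32)); print(len(Q),Q[:,2].max(),r,cv2.boxPoints(r))
w,V=np.linalg.eigh(np.cov(Q[:,:2].T)); print(w**.5,V[:,1],Q.mean(0))
E
```

```text
[0.4532 0.3412 0.2449] [[ 0.443   0.8965 -0.0003]
 [ 0.8965 -0.443   0.0002]
 [ 0.     -0.0003 -1.    ]]
2413 0.06540312079002236 ((0.45313453674316406, 0.3418375253677368), (0.06623325496912003, 0.044107746332883835), 65.13500213623047) [[0.4192 0.3211]
 [0.4592 0.3025]
 [0.4871 0.3626]
 [0.447  0.3812]]
[0.012  0.0194] [0.4219 0.9066] [0.4537 0.3433 0.059 ]
```

View pics/w.png

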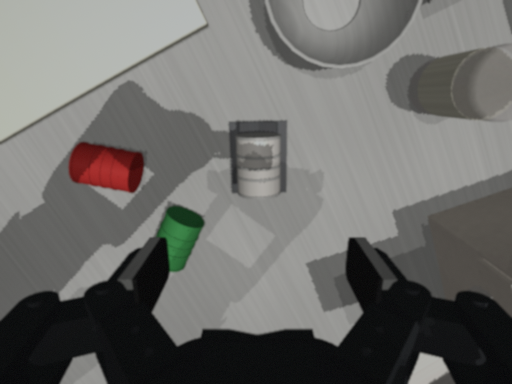

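The wrist picture shows the tin at (259,158), its axis along the image vertical and centred between the fingers. The measured centre is (0.453, 0.3415). Descending and gripping next.

Call:
{"api": "carry_out", "payload": {
  "deltas": [
    [75,0,0,1.4,0,0,0],
    [75,0,0,2.8,0,0,0],
    [75,0,0,4.2,0,0,0],
    [75,0,0,5.6,0,0,0],
    [75,0,0,6.5,0,0,0]
  ],
  "newtons": 30
}}

```text
time: 2.98
ee_pos: [0.4527, 0.3368, 0.0797]
tcp_rot: [-2.673, -1.65, 0.008]
force: [-0.3, 0.4, 0.2]
finger_gap: 0.0752
```

Call:
{"api": "carry_out", "payload": {
  "deltas": [
    [75,0,0,0.6,0,0,0],
    [75,0,0,1.2,0,0,0],
    [75,0,0,1.74,0,0,0],
    [75,0,0,1.74,0,0,0],
    [75,0,0,1.74,0,0,0]
  ]
}}

```text
time: 3.4
ee_pos: [0.4538, 0.3376, 0.0387]
tcp_rot: [-2.673, -1.65, 0.004]
force: [0.4, -0.3, 0.1]
finger_gap: 0.0753
```

Call:
{"api": "carry_out", "payload": {
  "deltas": [
    [40,0,0,0,0,0,0],
    [40,0,0,0,0,0,0],
    [40,0,0,0,0,0,0],
    [40,0,0,0,0,0,0],
    [40,0,0,0,0,0,0]
  ]
}}

```text
time: 3.82
ee_pos: [0.4524, 0.3394, 0.0408]
tcp_rot: [-2.671, -1.65, 0.003]
force: [-4.2, 2.7, 4.2]
finger_gap: 0.0491
```

Call:
{"api": "carry_out", "payload": {
  "deltas": [
    [40,0,0,0,0,0,0],
    [40,0,0,0,0,0,0],
    [40,0,0,0,0,0,0]
  ]
}}

```text
time: 4.07
ee_pos: [0.4523, 0.3394, 0.0408]
tcp_rot: [-2.671, -1.65, 0.003]
force: [-4.8, 2.1, 4.5]
finger_gap: 0.0486
```

Call:
{"api": "carry_out", "payload": {
  "deltas": [
    [40,0,0,-0.6,0,0,0],
    [40,0,0,-1.4,0,0,0],
    [40,0,0,-2.4,0,0,0],
    [40,0,0,-3.4,0,0,0],
    [40,0,0,-4.4,0,0,0]
  ]
}}

```text
time: 4.48
ee_pos: [0.4541, 0.3388, 0.1514]
tcp_rot: [2.672, 1.652, 0.002]
force: [1.0, -0.7, -1.4]
finger_gap: 0.049
```

Call:
{"api": "carry_out", "payload": {
  "deltas": [
    [40,0,0,-1,0,0,0],
    [40,0,0,-2,0,0,0],
    [40,0,0,-3,0,0,0],
    [40,0,0,-4,0,0,0],
    [40,0,0,-4.4,0,0,0]
  ]
}}

```text
time: 4.9
ee_pos: [0.4556, 0.3396, 0.264]
tcp_rot: [2.671, 1.652, 0.013]
force: [0.5, 0.6, 0.2]
finger_gap: 0.0491
```

Call:
{"api": "carry_out", "payload": {
  "deltas": [
    [40,-0.6,0.6,0,0,0,0],
    [40,-1.3,1.32,0,0,0,0],
    [40,-2.0,2.03,0,0,0,0],
    [40,-2.7,2.74,0,0,0,0],
    [40,-3.4,3.45,0,0,0,0]
  ]
}}

```text
time: 5.32
ee_pos: [0.4931, 0.2231, 0.2593]
tcp_rot: [2.671, 1.653, -0.0]
force: [0.6, 0.0, -1.0]
finger_gap: 0.0487
```

Call:
{"api": "carry_out", "payload": {
  "deltas": [
    [40,-0.7,0.71,0,0,0,-0.8],
    [40,-1.4,1.42,0,0,0,-1.6],
    [40,-2.1,2.13,0,0,0,-2.4],
    [40,-2.8,2.84,0,0,0,-3.2],
    [40,-3.43,3.48,0,0,0,-4.07]
  ]
}}

```text
time: 5.73
ee_pos: [0.5328, 0.1072, 0.2592]
tcp_rot: [2.335, 2.102, -0.001]
force: [-0.3, 0.0, -1.3]
finger_gap: 0.0492
```

```bash
python3 - <<'E'
from h import *
np.set_printoptions(precision=4,suppress=True)
for c in('scene','wrist'): snap(c,c[0]+'2.png')
a=np.load('last_scene.npz')['img'][100:300,140:400]; b=np.load('last_wrist.npz')['img']
cv2.imwrite('pics/m2.png',np.vstack([cv2.resize(a,(400,300)),cv2.resize(b,(400,300))])[:,:,::-1])
P=pts('wrist'); T=tool(); o=ctrl.get_obs(); print(o['ee_pos'],T,o['finger_gap'])
x=np.array([.9946,-.1033,0]);y=np.array([.1033,.9946,0]);O=np.array([.604,.0357,0])
B=np.stack([(P-O)@x,(P-O)@y,P[...,2]],-1)
# lid edge, chute floor profile seen by wrist camera
m=(abs(B[...,1]-.066)<.03)&(B[...,2]>.1)&(B[...,2]<.15)
for lo in np.arange(-.16,.01,.01):
    k=m&(B[...,0]>lo)&(B[...,0]<lo+.01)
    if k.sum()>5: print(round(lo,3),k.sum(),np.median(B[k][:,2]))
k=(B[...,2]>.11)&(B[...,2]<.165)&(B[...,0]<-.02)&(B[...,0]>-.14)&(abs(B[...,1]-.066)<.06); print('chute y',np.percentile(B[k][:,1],[1,50,99]),B[k][:,0].min())
k=(B[...,2]>.148)&(B[...,2]<.165)&(B[...,0]>-.05)&(B[...,0]<.1); print('lid front',np.percentile(B[k][:,0],[0.5,2]), np.median(B[k][:,2]))
E
```

```text
[0.534  0.1057 0.2592] [[ 0.1107  0.9939  0.001 ]
 [ 0.9939 -0.1107 -0.0012]
 [-0.0011  0.0011 -1.    ]] 0.0491656423227355
-0.15 51 0.1434401701625912
-0.14 880 0.1423655340911681
-0.13 657 0.1399153538959472
-0.12 416 0.13725565723115746
-0.11 374 0.1347380816871779
-0.1 353 0.13211433209542772
-0.09 333 0.12957416792502519
-0.08 323 0.12705384844130568
-0.07 327 0.12455230649029436
-0.06 337 0.12184552616842675
-0.05 352 0.11929900479752373
-0.04 379 0.11670824643424194
-0.03 540 0.11413264928273334
-0.02 632 0.11152811982540337
-0.01 917 0.12994374241469986
chute y [0.0241 0.0845 0.1075] -0.1399883034938897
lid front [-0.0084 -0.0076] 0.15544549939137464
```

View pics/m2.png

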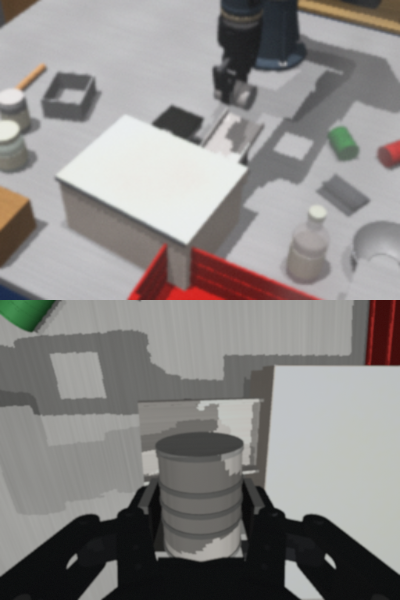

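The tin is held squarely above the chute and the chute profile fits the model. Lowering, releasing and lifting clear.

Call:
{"api": "carry_out", "payload": {
  "deltas": [
    [40,0.05,-0.08,1.0,0,0,0],
    [40,0.05,-0.08,2.0,0,0,0],
    [40,0.05,-0.08,3.0,0,0,0],
    [40,0.05,-0.08,3.6,0,0,0],
    [40,0.05,-0.08,3.8,0,0,0]
  ]
}}

```text
time: 6.25
ee_pos: [0.5285, 0.1109, 0.1617]
tcp_rot: [-2.335, -2.095, 0.007]
force: [-0.0, 1.3, -0.2]
finger_gap: 0.049
```

Call:
{"api": "carry_out", "payload": {
  "deltas": [
    [40,0,0,0.1,0,0,0],
    [40,0,0,0.2,0,0,0],
    [40,0,0,0.28,0,0,0],
    [40,0,0,0.28,0,0,0],
    [40,0,0,0.28,0,0,0]
  ]
}}

```text
time: 6.67
ee_pos: [0.5315, 0.1103, 0.1581]
tcp_rot: [2.337, 2.098, 0.002]
force: [0.5, 0.1, -0.7]
finger_gap: 0.0489
```

Call:
{"api": "carry_out", "payload": {
  "deltas": [
    [40,0,0,0.06,0,0,0],
    [40,0,0,0.06,0,0,0],
    [53,0,0,0.06,0,0,0],
    [56,0,0,0.06,0,0,0],
    [60,0,0,0.06,0,0,0]
  ]
}}

```text
time: 7.08
ee_pos: [0.531, 0.1101, 0.1558]
tcp_rot: [2.338, 2.098, 0.0]
force: [0.1, 0.1, 0.0]
finger_gap: 0.0601
```

Call:
{"api": "carry_out", "payload": {
  "deltas": [
    [62,0,0,0,0,0,0],
    [62,0,0,0,0,0,0],
    [62,0,0,-0.3,0,0,0],
    [62,0,0,-0.7,0,0,0],
    [62,0,0,-1.2,0,0,0]
  ]
}}

```text
time: 7.5
ee_pos: [0.5307, 0.1101, 0.1863]
tcp_rot: [-2.337, -2.098, 0.002]
force: [-0.5, 0.2, -0.4]
finger_gap: 0.0618
```

Call:
{"api": "carry_out", "payload": {
  "deltas": [
    [62,0,0,-0.6,0,0,0],
    [62,0,0,-1.2,0,0,0],
    [62,0,0,-2,0,0,0],
    [62,0,0,-2.8,0,0,0],
    [62,0,0,-2.8,0,0,0]
  ]
}}

```text
time: 7.92
ee_pos: [0.5337, 0.1103, 0.2607]
tcp_rot: [2.333, 2.094, 0.011]
force: [0.8, -0.4, 0.3]
finger_gap: 0.0622
```

```bash
python3 - <<'E'
from h import *
np.set_printoptions(precision=4,suppress=True)
snap('top','t3.png',(120,100,300,260),4); snap('wrist','w3.png')
a=np.load('last_top.npz')['img'][100:260,180:300]; b=np.load('last_wrist.npz')['img']
cv2.imwrite('pics/m3.png',np.vstack([cv2.resize(a,(400,533))[:300],cv2.resize(b,(400,300))])[:,:,::-1])
P=pts('wrist'); o=ctrl.get_obs(); print(o['ee_pos'],o['finger_gap'])
x=np.array([.9946,-.1033,0]);y=np.array([.1033,.9946,0]);O=np.array([.604,.0357,0])
B=np.stack([(P-O)@x,(P-O)@y,P[...,2]],-1)
k=(B[...,2]>.145)&(B[...,2]<.18)&(B[...,0]>-.12)&(B[...,0]<-.014)&(B[...,1]>.02)&(B[...,1]<.11)
Q=B[k]; print(len(Q),np.percentile(Q,[2,50,98],axis=0))
E
```

```text
[0.5314 0.1102 0.2571] 0.06224002258516419
5231 [[-0.114   0.0235  0.1463]
 [-0.0395  0.0727  0.1629]
 [-0.0155  0.1063  0.1671]]
```

View pics/m3.png

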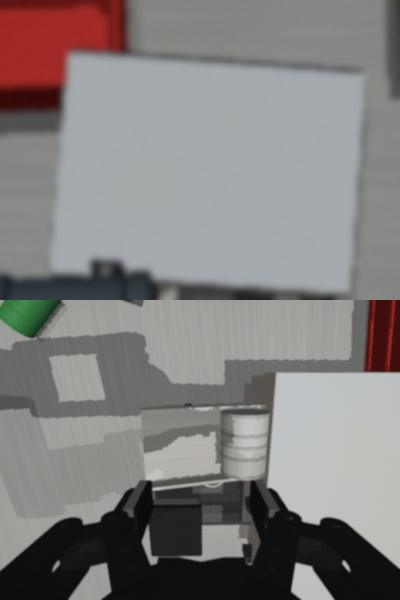

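The wrist picture shows the tin at (245,445 of the montage) lying across the chute against the lid's lip. The depth data put its centre about 0.14 m high. Now I shut the fingers and go over the pedal pad.

Call:
{"api": "carry_out", "payload": {
  "deltas": [
    [0,-1.2,-0.3,0,0,0,0],
    [0,-2.4,-0.6,0,0,0,0],
    [0,-3.6,-0.9,0,0,0,0],
    [0,-4.8,-1.2,0,0,0,0],
    [0,-6.1,-1.5,0,0,0,0]
  ],
  "newtons": 40
}}

```text
time: 8.43
ee_pos: [0.4757, -0.0379, 0.2547]
tcp_rot: [-2.335, -2.098, 0.002]
force: [-0.1, -0.5, 0.2]
finger_gap: 0.0012
```

Call:
{"api": "carry_out", "payload": {
  "deltas": [
    [0,0,0,1.2,0,0,0],
    [0,0,0,2.4,0,0,0],
    [0,0,0,3.6,0,0,0],
    [0,0,0,4.8,0,0,0],
    [0,0,0,5.5,0,0,0]
  ]
}}

```text
time: 8.85
ee_pos: [0.4748, -0.037, 0.115]
tcp_rot: [-2.334, -2.094, 0.005]
force: [0.1, 0.5, 0.7]
finger_gap: 0.0001
```

Call:
{"api": "carry_out", "payload": {
  "deltas": [
    [0,0,0,0,0,0,0],
    [0,0,0,0,0,0,0],
    [0,0,0,0,0,0,0]
  ]
}}

```text
time: 9.1
ee_pos: [0.4776, -0.0375, 0.1187]
tcp_rot: [2.338, 2.099, 0.0]
force: [0.4, 0.5, 0.7]
finger_gap: 0.0001
```

```bash
python3 - <<'E'
from h import *
np.set_printoptions(precision=4,suppress=True)
o=ctrl.get_obs(); print(o['time'],o['ee_pos'],o['force'],o['finger_gap'])
snap('scene','s4.png',(140,100,400,300),2.5)
e=o['ee_pos']-np.array([.604,.0357,0]); print(e@[.9946,-.1033,0],e@[.1033,.9946,0])
E
```

```text
9.1 [ 0.4776 -0.0375  0.1187] [0.4105 0.5229 0.704 ] 5.8097575336195836e-05
-0.11815648105359587 -0.08582127734297144
```

View pics/s4.png

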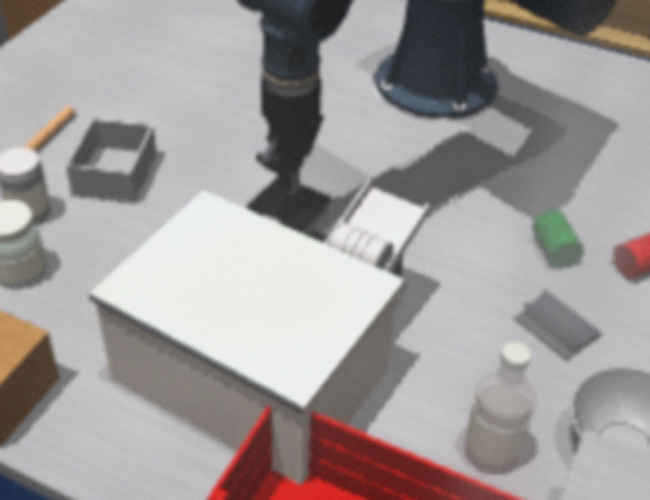

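Picture: the tin is at the lip (360,245) and the shut fingertips are above the pad (292,190). Starting the press.

Call:
{"api": "carry_out", "payload": {
  "deltas": [
    [0,0,0,0.15,0,0,0],
    [0,0,0,0.3,0,0,0],
    [0,0,0,0.45,0,0,0],
    [0,0,0,0.6,0,0,0],
    [0,0,0,0.75,0,0,0]
  ]
}}

```text
time: 9.57
ee_pos: [0.4774, -0.0374, 0.0995]
tcp_rot: [2.338, 2.098, 0.0]
force: [-1.5, 0.4, 4.2]
finger_gap: 0.0002
```

Call:
{"api": "carry_out", "payload": {
  "deltas": [
    [0,0,0,0.08,0,0,0],
    [0,0,0,0.16,0,0,0],
    [0,0,0,0.24,0,0,0],
    [0,0,0,0.32,0,0,0],
    [0,0,0,0.4,0,0,0]
  ]
}}

```text
time: 9.98
ee_pos: [0.4774, -0.0375, 0.0897]
tcp_rot: [2.338, 2.098, 0.0]
force: [-0.6, 0.1, 5.1]
finger_gap: -0.0004
```

Call:
{"api": "carry_out", "payload": {
  "deltas": [
    [0,0,0,0.08,0,0,0],
    [0,0,0,0.16,0,0,0],
    [0,0,0,0.24,0,0,0],
    [0,0,0,0.32,0,0,0],
    [0,0,0,0.4,0,0,0]
  ]
}}

```text
time: 10.4
ee_pos: [0.4782, -0.0375, 0.0799]
tcp_rot: [2.337, 2.097, 0.002]
force: [0.3, 0.5, 6.0]
finger_gap: 0.0
```

Call:
{"api": "carry_out", "payload": {
  "deltas": [
    [0,0,0,0.06,0,0,0],
    [0,0,0,0.12,0,0,0],
    [0,0,0,0.12,0,0,0]
  ]
}}

```text
time: 10.65
ee_pos: [0.4785, -0.0376, 0.0768]
tcp_rot: [2.337, 2.097, 0.003]
force: [0.7, 1.9, 4.3]
finger_gap: -0.0
```

Call:
{"api": "carry_out", "payload": {
  "deltas": [
    [0,0,0,0.035,0,0,0],
    [0,0,0,0.07,0,0,0],
    [0,0,0,0.07,0,0,0]
  ]
}}

```text
time: 10.9
ee_pos: [0.4788, -0.0377, 0.0752]
tcp_rot: [2.336, 2.096, 0.003]
force: [1.9, 1.5, 5.4]
finger_gap: 0.0002
```

Call:
{"api": "carry_out", "payload": {
  "deltas": [
    [0,0,0,0.035,0,0,0],
    [0,0,0,0.07,0,0,0],
    [0,0,0,0.07,0,0,0]
  ]
}}

```text
time: 11.15
ee_pos: [0.479, -0.0377, 0.0736]
tcp_rot: [2.336, 2.096, 0.004]
force: [2.2, 1.7, 5.3]
finger_gap: -0.0001
```

Call:
{"api": "carry_out", "payload": {
  "deltas": [
    [0,0,0,0.035,0,0,0],
    [0,0,0,0.07,0,0,0],
    [0,0,0,0.07,0,0,0]
  ]
}}

```text
time: 11.4
ee_pos: [0.4792, -0.0378, 0.0718]
tcp_rot: [2.336, 2.096, 0.004]
force: [1.9, 2.0, 5.8]
finger_gap: -0.0003
```

Call:
{"api": "carry_out", "payload": {
  "deltas": [
    [0,0,0,0.035,0,0,0],
    [0,0,0,0.07,0,0,0],
    [0,0,0,0.07,0,0,0]
  ]
}}

```text
time: 11.65
ee_pos: [0.4795, -0.0378, 0.0704]
tcp_rot: [2.335, 2.095, 0.005]
force: [2.2, 2.2, 8.0]
finger_gap: -0.0001
```

Call:
{"api": "carry_out", "payload": {
  "deltas": [
    [0,0,0,0.03,0,0,0],
    [0,0,0,0.03,0,0,0]
  ]
}}

```text
time: 11.82
ee_pos: [0.4796, -0.0378, 0.0699]
tcp_rot: [2.335, 2.095, 0.005]
force: [1.1, 1.3, 10.8]
finger_gap: 0.0003
```

Call:
{"api": "carry_out", "payload": {
  "deltas": [
    [0,0,0,0.025,0,0,0],
    [0,0,0,0.045,0,0,0],
    [0,0,0,0.045,0,0,0]
  ]
}}

```text
time: 12.07
ee_pos: [0.4798, -0.0378, 0.0692]
tcp_rot: [2.335, 2.095, 0.005]
force: [1.5, 1.4, 15.0]
finger_gap: -0.0001
```

Call:
{"api": "carry_out", "payload": {
  "deltas": [
    [0,0,0,0,0,0,0],
    [0,0,0,0,0,0,0],
    [0,0,0,0,0,0,0],
    [0,0,0,0,0,0,0],
    [0,0,0,0,0,0,0]
  ]
}}

```text
time: 12.48
ee_pos: [0.4798, -0.0378, 0.0693]
tcp_rot: [2.334, 2.095, 0.006]
force: [2.2, 2.5, 14.1]
finger_gap: 0.0002
```

Call:
{"api": "carry_out", "payload": {
  "deltas": [
    [0,0,0,0,0,0,0],
    [0,0,0,0,0,0,0],
    [0,0,0,0,0,0,0],
    [0,0,0,0,0,0,0],
    [0,0,0,0,0,0,0]
  ]
}}

```text
time: 12.9
ee_pos: [0.4798, -0.0378, 0.0693]
tcp_rot: [2.335, 2.095, 0.006]
force: [1.4, 1.9, 14.6]
finger_gap: 0.0002
```

Call:
{"api": "carry_out", "payload": {
  "deltas": [
    [0,0,0,0,0,0,0],
    [0,0,0,0,0,0,0],
    [0,0,0,0,0,0,0]
  ]
}}

```text
time: 13.15
ee_pos: [0.4798, -0.0378, 0.0693]
tcp_rot: [2.334, 2.095, 0.006]
force: [1.1, 2.8, 14.9]
finger_gap: 0.0
```

```bash
python3 - <<'E'
from h import *
snap('scene','s5.png'); snap('wrist','w5.png')
a=np.load('last_scene.npz')['img'][100:300,140:400]; b=np.load('last_wrist.npz')['img']
cv2.imwrite('pics/m5.png',np.vstack([cv2.resize(a,(400,300)),cv2.resize(b,(400,300))])[:,:,::-1])
print(ctrl.get_obs()['force'])
E
```

```text
[ 1.51949924  2.19445135 14.12311581]
```

View pics/m5.png

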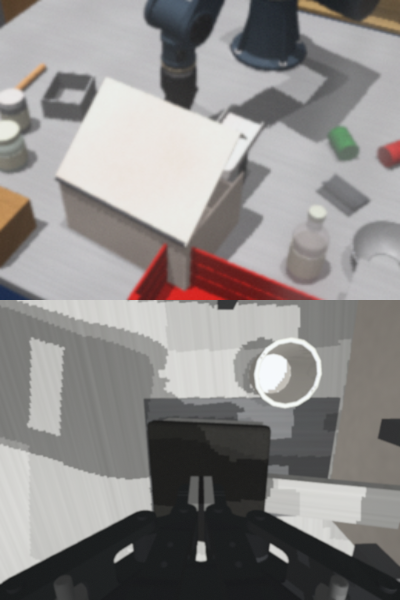

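The lid is up, the chute is empty so the tin has gone in, and the force held at about 14.5 N for over 1 s. Easing up at about 15 to 18 mm/s.

Call:
{"api": "carry_out", "payload": {
  "deltas": [
    [0,0,0,-0.04,0,0,0],
    [0,0,0,-0.09,0,0,0],
    [0,0,0,-0.14,0,0,0],
    [0,0,0,-0.19,0,0,0],
    [0,0,0,-0.24,0,0,0]
  ]
}}

```text
time: 13.67
ee_pos: [0.4788, -0.0377, 0.0744]
tcp_rot: [2.336, 2.096, 0.003]
force: [1.1, 1.1, 5.0]
finger_gap: -0.0002
```

Call:
{"api": "carry_out", "payload": {
  "deltas": [
    [0,0,0,-0.05,0,0,0],
    [0,0,0,-0.1,0,0,0],
    [0,0,0,-0.15,0,0,0],
    [0,0,0,-0.2,0,0,0],
    [0,0,0,-0.25,0,0,0]
  ]
}}

```text
time: 14.08
ee_pos: [0.478, -0.0376, 0.0804]
tcp_rot: [2.337, 2.098, 0.001]
force: [0.0, -1.0, 5.0]
finger_gap: -0.0001
```

Call:
{"api": "carry_out", "payload": {
  "deltas": [
    [0,0,0,-0.05,0,0,0],
    [0,0,0,-0.1,0,0,0],
    [0,0,0,-0.15,0,0,0],
    [0,0,0,-0.2,0,0,0],
    [0,0,0,-0.25,0,0,0]
  ]
}}

```text
time: 14.5
ee_pos: [0.4775, -0.0375, 0.0865]
tcp_rot: [2.337, 2.098, 0.0]
force: [-0.4, 0.3, 5.7]
finger_gap: 0.0004
```

Call:
{"api": "carry_out", "payload": {
  "deltas": [
    [0,0,0,-0.05,0,0,0],
    [0,0,0,-0.1,0,0,0],
    [0,0,0,-0.15,0,0,0],
    [0,0,0,-0.2,0,0,0],
    [0,0,0,-0.25,0,0,0]
  ]
}}

```text
time: 14.92
ee_pos: [0.4773, -0.0375, 0.0927]
tcp_rot: [2.338, 2.099, -0.0]
force: [-0.0, -0.7, 4.8]
finger_gap: 0.0001
```

Call:
{"api": "carry_out", "payload": {
  "deltas": [
    [0,0,0,-0.05,0,0,0],
    [0,0,0,-0.1,0,0,0],
    [0,0,0,-0.15,0,0,0],
    [0,0,0,-0.2,0,0,0],
    [0,0,0,-0.25,0,0,0]
  ]
}}

```text
time: 15.33
ee_pos: [0.4774, -0.0375, 0.0988]
tcp_rot: [2.338, 2.099, -0.0]
force: [-0.2, -0.5, 4.6]
finger_gap: 0.0003
```

Call:
{"api": "carry_out", "payload": {
  "deltas": [
    [0,0,0,-0.05,0,0,0],
    [0,0,0,-0.1,0,0,0],
    [0,0,0,-0.15,0,0,0],
    [0,0,0,-0.2,0,0,0],
    [0,0,0,-0.25,0,0,0]
  ]
}}

```text
time: 15.75
ee_pos: [0.4771, -0.0373, 0.1047]
tcp_rot: [-2.337, -2.098, 0.001]
force: [-0.2, -0.8, 0.2]
finger_gap: -0.0003
```

Contact has ended. Backing off higher and checking.

Call:
{"api": "carry_out", "payload": {
  "deltas": [
    [0,0,0,-0.3,0,0,0],
    [0,0,0,-1,0,0,0],
    [0,0,0,-2,0,0,0],
    [0,0,0,-3,0,0,0],
    [0,0,0,-4,0,0,0]
  ]
}}

```text
time: 16.17
ee_pos: [0.4769, -0.0372, 0.2062]
tcp_rot: [-2.337, -2.098, 0.001]
force: [-0.2, -0.3, -0.2]
finger_gap: 0.0001
```

Call:
{"api": "carry_out", "payload": {
  "deltas": [
    [0,0,0,-0.5,0,0,0],
    [0,0,0,-0.8,0,0,0],
    [0,0,0,-0.8,0,0,0],
    [0,0,0,-0.8,0,0,0],
    [0,0,0,-0.8,0,0,0]
  ]
}}

```text
time: 16.58
ee_pos: [0.4765, -0.0372, 0.224]
tcp_rot: [-2.336, -2.097, 0.002]
force: [0.4, 0.4, -0.2]
finger_gap: 0.0004
```

```bash
python3 - <<'E'
from h import *
snap('scene','s6.png',(120,80,420,300),2.4); snap('top','t6.png'); P=pts('top')
for u,v in ((215,176),(215,125),(243,152),(270,126)): print(P[v,u])
print(ctrl.get_obs()['force'],ctrl.get_obs()['time'])
E
```

```text
[0.62367105 0.11151694 0.15885648]
[0.78857497 0.10908946 0.15390525]
[0.69787565 0.02137608 0.15750075]
[ 0.7807701  -0.06692179  0.15225462]
[-0.20027443 -0.06611479 -0.02451389] 16.6833
```

View pics/s6.png

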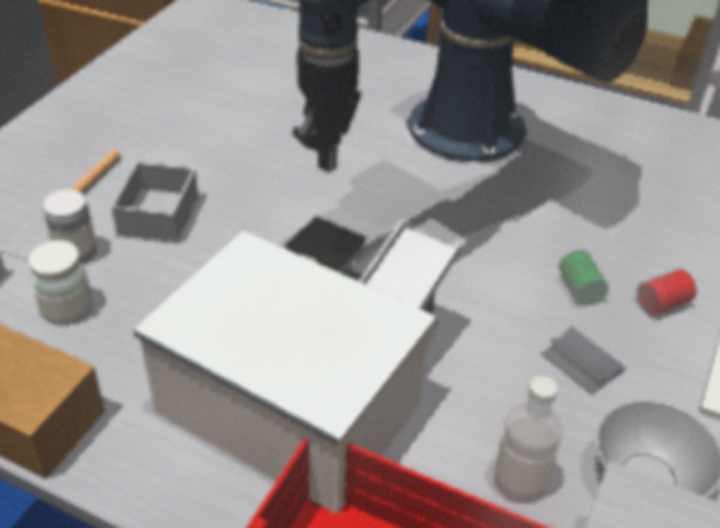

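The picture shows the lid down at (290,330), the chute empty and the pedal level. The depth points suggest a slight tilt of the lid, so I wait a moment and fit a plane to it.

Call:
{"api": "carry_out", "payload": {
  "deltas": [
    [0,0,0,0,0,0,0],
    [0,0,0,0,0,0,0],
    [0,0,0,0,0,0,0],
    [0,0,0,0,0,0,0],
    [0,0,0,0,0,0,0]
  ]
}}

```text
time: 17.1
ee_pos: [0.4773, -0.0374, 0.2248]
tcp_rot: [-2.338, -2.098, 0.0]
force: [0.4, 0.3, 0.2]
finger_gap: -0.0004
```

```bash
python3 - <<'E'
from h import *
def fit(cam):
    P=pts(cam).reshape(-1,3); d=(P-[.604,.0357,0]); x=d@[.9946,-.1033,0]; y=d@[.1033,.9946,0]
    k=(x>.015)&(x<.19)&(abs(y)<.12)&(P[:,2]>.14)&(P[:,2]<.19)
    A=np.c_[x[k],y[k],np.ones(k.sum())]; c=np.linalg.lstsq(A,P[k,2],rcond=None)[0]; print(cam,k.sum(),c)
fit('top'); 
for i in range(2):
    snap('top','t7.png'); fit('top'); snap('scene','s7.png'); fit('scene')
P=pts('top').reshape(-1,3); d=(P-[.604,.0357,0]); x=d@[.9946,-.1033,0]; y=d@[.1033,.9946,0]
k=(abs(x+.12)<.02)&(abs(y+.085)<.03); print('pad',k.sum(),np.nanmedian(P[k,2]))
E
```

```text
top 4080 [ 0.00057213 -0.00086129  0.15544913]
top 4089 [-0.00142583 -0.00097568  0.1556705 ]
scene 3825 [-0.00172462  0.00021239  0.15643001]
top 4074 [5.91723425e-04 7.19034121e-05 1.55377585e-01]
scene 3829 [-3.48859683e-04  8.61662199e-05  1.56282743e-01]
pad 470 0.5433155044926496
```

The lid slopes less than 0.002 rad in both cameras, so it is shut. Handing in.

```bash
python3 -c "
from cell import ctrl
print(ctrl.hand_in())"
```

```text
the job is handed in; nothing more can be done
None
```

I put the tin through the bin and handed the job in after about 17 s on the robot's clock; no verdict was reported.

- **Tin on the chute:** I gripped it off the rest, laid it across the chute and let go. It rolled to the lip of the shut lid and rested there.
- **Pedal:** I pressed it about 31 mm down onto its stop and held it at a measured 14–15 N for over 1 s with the lid up. I then eased it back at about 15 mm/s.

**Last checks:**
- Plane fits from both cameras put the lid within 0.002 rad of level, so it is shut. A few single depth points had suggested a slight tilt, but the fits did not bear that out.
- The chute is empty and the arm stands clear, with about zero force on it.
- In the pictures I looked at, no bystander appeared moved. I did not measure them, and not all of them are in the last picture.
- The tin can't be seen inside the closed bin, so I infer that it went in from the empty chute and its not being seen outside.
- My depth check of the pedal pad failed because the gripper was in the way (it read 0.54 m). That the pedal is up I take from the picture and the shut lid.

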